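# Lock the vial into the shaker through its guard window

## Robot

A 7-joint arm with a two-finger parallel gripper is mounted at the origin on the work surface. World frame = base frame: x ahead of the robot, y to its left, z up, the work surface at z = 0. Lengths are in m, angles in rad, forces in N, time in s.
With the tool pointing down it reaches from about 0.425 to 1.025 m from the base axis. Payload 9.4 kg.
Tool frame: the origin (TCP) lies midway between the tips of the shut fingers; the grasp point (between the pads) lies 19 mm behind it; y points along the fingers, x is the direction in which the jaws open and shut, and the axes are right-handed (so a half turn about y gives the same grasp; the last joint's range is limited). The gripper opens to 85 mm and grips with 20 to 120 N. Pads are 22 mm wide; open, the fingers measure 114 mm over their backs; the gripper's body (76 mm by 85 mm) begins 54 mm behind the grasp point. The pads swing forward as they close: fully open they stand 13 mm farther back than shut.
Start: joints at [-1.361, 0.599, -0.003, 1.599, 0.002, 0.943, -0.08], TCP at [0.205, 0.695, 0.231] pointing down, gripper open.
Joint ranges: [-2.57, 2.57], [-0.35, 1.97], [-1.29, 1.29], [0.11, 2.56], [-1.05, 4.19], [0.11, 1.86], [-2.63, 2.63]. Speed limits (rad/s): [2.22, 2.22, 3.01, 3.01, 3.14, 3.14, 3.14].

## Interface

Orientations are given as a unit quaternion [w, x, y, z].
In Python, from bench import manip gives the robot as it stands.
- The arm moves only by the shell command python3 -m crank 'ROWS'. ROWS is a JSON object of lists of equal length, an entry for each row: "slide": the shift along the world's x, y, z in cm, a list of three; "rot": the turn, a rotation vector about the world's x, y, z in rad, a list of three; "grip": the closure, from -1 (fully open) to 1 (shut), so that 0 is half open. In form: {"slide": [[tx, ty, tz], ...], "rot": [[wx, wy, wz], ...], "grip": [grip, ...]}. A call has 1 to 20 rows; each row is the pose to reach, as a shift and turn from the pose commanded when the call began; what a row does not reach only later rows make up. A row lasts 1/8 s, in which the tool goes at most 62.5 mm and 10.7 degrees, less where a joint would pass 70% of its speed; a pose out of reach is approached as far as the arm can. A call with a gripper value outside its range is refused whole. The fingers move at their own pace and stop on an object; the grip force is fixed at half the most. Time passes only in rows, so rows that repeat a pose let the fingers close. It gives the time, the measured TCP pose, the force and the opening at its end, in the units of the state.
- manip.sense(): the state, without advancing time (a new reading comes with each control period).
- manip.capture(name): name is "scene" or "top"; returns a dict with "pixels" (384x512x3 uint8, red, green, blue), "camera_matrix" (3x3 intrinsics, pixels), "R" (3x3) and "t" (3): a world point X has camera coordinates R X + t. Camera axes: x right, y down, z forward; pixel columns grow to the right and rows downward; lengths in m; the calibration is good to about 2 mm. A picture is of the moment at which its call begins. There is no depth.
- manip.job_done(): hands the job in, once; it reports no verdict.
Trained networks look in a picture, given as the dict that the camera call returned (one of the last four; its "shot" number tells which), for a name from the list of things; names that differ only in an ending like _2 or _b are one class to them, and where a whole thing is asked for, a point or a joint stands for the part that bears it (a point fixed in the world has none). Each returns a list of dicts, best first, with "score" (0 to 1); they miss things now and then, are a little off and sometimes report something else, mostly with a low value. They report only what shows in the picture. A call takes as long as a camera call.
- manip.regions_of(thing, picture): "mask" (384x512 bool, what is visible of it) and "extent" ([left, top, right, bottom] in pixels, round what is visible of it).
The state is a dict: "time": time; "joint_pos": joint angles; "qvel": joint speeds; "effort": joint torques, N m; "position": TCP position; "ee_rot": TCP orientation; "wrist_force": force on the tool from outside, world axes, zero at the start; "wrist_torque": the same for the moment, N m; "opening": opening from 0.0 (shut) to 1.0 (fully open).
Only numpy, scipy, OpenCV 4.12 (cv2) and the standard library are available. Lean on these libraries where they do the work, as an engineer would, in place of code of your own. Each camera call takes 0.05 s, during which the arm holds its last target.

## Task

Lock the glass vial into the two-place shaker before it is switched on: with the fingertips, reach down through the guard window on the vial's side, press the lever under it all the way down (it stays there), and come out again without touching the guard. Only press: do not grasp, lift or touch the vial, and leave the other lever and everything around the shaker as they are.

Things in the scene. Friction and masses are not known exactly. Their poses are not given: they have to be found in the camera images.
- shaker: Two-place vial shaker, fixed, about 235 mm (x) by 270 mm (y), 95 mm high. Origin on the table under it; x points from the guard, which is on the robot's side, to the two vial nests, y to its left station, z up. It stands at a different place and yaw each time. From -x to +x: the guard box, a grey housing block (x 25 to 55 mm, top at 92 mm), an aluminium nest block (x 79 to 131 mm, top at 42 mm).
- guard: White sheet-metal guard, part of the shaker, same origin and axes as the shaker. A closed box with a flat level top at 95 mm, 4 mm thick, from x -85 to +25 mm and y -125 to +125 mm. In its top are two rectangular windows, 75 mm (x) by 85 mm (y), side by side, one over each lever, with a 35 mm wide strip between them. It must not be touched.
- window_left (a point): Centre of the left window, at the level of the guard's top face; in the shaker's frame at x -32.5, y +60, z 95 mm. Axes as the shaker's.
- window_right (a point): Centre of the right window, at the level of the guard's top face; in the shaker's frame at x -32.5, y -60, z 95 mm. Axes as the shaker's.
- lever_left (a joint): Locking lever of the left station (+y side of the shaker as seen along the shaker's own axes). Hinge angle in rad: 0 = up (unlocked), 0.26 = against its lower stop (locked). It starts between 0 and 0.06. It needs about 3.5 N at the pad, has no spring and stays where it is left. It drives the fork-shaped keeper of its own station, which slides along +x round the vial's neck.
- lever_right (a joint): Locking lever of the right station (-y side of the shaker as seen along the shaker's own axes). Hinge angle in rad: 0 = up (unlocked), 0.26 = against its lower stop (locked). It starts between 0 and 0.06. It needs about 3.5 N at the pad, has no spring and stays where it is left. It drives the fork-shaped keeper of its own station, which slides along +x round the vial's neck.
- pad_left (a point): Centre of the upper face of the left lever's black pad, 44 mm (x) by 36 mm (y), with the lever's steel arm behind it. The pad is 72.5 mm from the hinge, which lies on its +x side; pressing moves it straight down by about 19 mm in all, from 79 mm to about 60 mm above the table, and tilts it by 0.26 rad, its front edge lowest. It lies under the left window, 16 mm below the guard's top when up, about 35 mm when locked. Its axes turn with the lever.
- pad_right (a point): Centre of the upper face of the right lever's black pad, 44 mm (x) by 36 mm (y), with the lever's steel arm behind it. The pad is 72.5 mm from the hinge, which lies on its +x side; pressing moves it straight down by about 19 mm in all, from 79 mm to about 60 mm above the table, and tilts it by 0.26 rad, its front edge lowest. It lies under the right window, 16 mm below the guard's top when up, about 35 mm when locked. Its axes turn with the lever.
- nest_left (a point): Floor of the left nest, a round pocket of 25 mm diameter and 20 mm depth; in the shaker's frame at x 105, y +60, z 22 mm.
- nest_right (a point): Floor of the right nest, a round pocket of 25 mm diameter and 20 mm depth; in the shaker's frame at x 105, y -60, z 22 mm.
- vial_mid (a point): Half-way up the amber glass vial (23 mm diameter, 72 mm high, narrow neck, crimped aluminium cap), which stands in one nest or the other, its top 94 mm above the table. Its side (left or right) is the side of the lever to press. The other nest holds a low grey plug.
- plug_mid (a point): Half-way up the grey plastic blanking plug (23 mm diameter, 34 mm high with its knob, top 56 mm above the table) in the nest that has no vial.
- reagent: Bystander: amber reagent bottle, 60 mm diameter, 120 mm high, loose on the table at the shaker's left. Origin at its underside.
- carton: Bystander: small cardboard box, 70 x 60 x 50 mm, loose on the table at the shaker's right. Origin at its underside.
- beaker: Bystander: glass beaker, 70 mm diameter, 80 mm high, loose on the table at the shaker's right, beyond the carton. Origin at its underside.

How it is judged:
On the way:
1. the fingers press the lever on the vial's side down to its stop (((horizontal distance between vial_mid and nest_left below 0.02 m and value of joint lever_left above 0.235 rad and contact force between the fingers and lever_left above 0.5 N) or (horizontal distance between vial_mid and nest_right below 0.02 m and value of joint lever_right above 0.235 rad and contact force between the fingers and lever_right above 0.5 N))), for 0.1 s.
At the end, for the whole second after the job is handed in: The lever on the vial's side is down at its stop (0.235 rad or more of 0.26) and stays there, the other lever is still up (under 0.10 rad), and the vial stands upright (within 0.15 rad) on the floor of its nest (within 6 mm) (((horizontal distance between vial_mid and nest_left below 0.02 m and value of joint lever_left above 0.235 rad and value of joint lever_right below 0.1 rad) or (horizontal distance between vial_mid and nest_right below 0.02 m and value of joint lever_right above 0.235 rad and value of joint lever_left below 0.1 rad)) and angle between vial_mid's own z axis and vertical below 0.15 rad and z of vial_mid in the frame of shaker below 0.064 m); the robot touches nothing.
It fails at once if the guard is touched (over 0.5 N) (contact force between any of the fingers, the arm and guard above 0.5 N).
It fails at once if the other lever is pressed (its pad moves more than 5 mm) ((horizontal distance between vial_mid and nest_left below 0.02 m and distance of pad_right from where it was at the start of the episode above 0.005 m) or (horizontal distance between vial_mid and nest_right below 0.02 m and distance of pad_left from where it was at the start of the episode above 0.005 m)).
It fails at once if the vial or the plug is touched (over 0.5 N) or lifted (over 6 mm) or shifted (contact force between any of the fingers, the arm and vial above 0.5 N or contact force between any of the fingers, the arm and plug above 0.5 N or distance of any of vial_mid, plug_mid from where it was at the start of the episode above 0.006 m).
It fails at once if a bystander is moved more than 10 mm or tipped (distance of any of reagent, carton, beaker from where it was at the start of the episode above 0.01 m or angle between any of reagent, carton, beaker's own z axis and vertical above 0.2 rad).
It also fails if it takes over 32 s, if anything falls off the work surface, if the arm or the gripper's body presses on something with over 40 N, if the wrist force passes 120 N, or if a joint passes its speed limit or range.

## Working session

There is one attempt and no reset: what is moved stays moved. The work goes in short steps, Python scripts to look and compute and a shell command to move; the robot and the scene stay as the last step left them, time stands still between calls to the robot, and variables do not carry over. Pictures are saved under pics/ and viewed, and the job is handed in when it is done.

```bash
ls; mkdir -p pics; python3 - <<'E'
from bench import manip
import cv2,numpy as np,pickle
s=manip.sense(); print(s)
for n in ("scene","top"):
    p=manip.capture(n); pickle.dump(p,open(n+'.pkl','wb'))
    cv2.imwrite(f'pics/{n}0.png',p["pixels"][:,:,::-1]); print(n,p["camera_matrix"],p["R"],p["t"])
    for t in ("shaker","guard","lever_left","lever_right","pad_left","pad_right","vial_mid","plug_mid","reagent","carton","beaker"):
        for r in manip.regions_of(t,p)[:3]:
            ys,xs=np.nonzero(r["mask"]); print(t,round(r["score"],2),r["extent"],xs.mean().round(1),ys.mean().round(1),len(xs))
E
```

```text
pics
{'time': 0.0, 'joint_pos': array([-1.36071156,  0.60012849, -0.00254672,  1.60016184,  0.00179748,
        0.94289872, -0.07981939]), 'qvel': array([ 0.00072593,  0.0001693 , -0.0012621 ,  0.00085519, -0.00057569,
       -0.00095416, -0.00054399]), 'effort': array([-9.15898963e-04, -7.76448727e+01,  1.56447832e+00, -2.58008319e+01,
        1.23405800e-02,  8.71969387e-03,  4.37514677e-05]), 'position': array([0.20495646, 0.69491476, 0.23040307]), 'ee_rot': array([-0.56593412,  0.56668676,  0.42300945, -0.42384866]), 'wrist_force': array([-0.22092892, -1.06658457,  0.011793  ]), 'wrist_torque': array([-0.00818449,  0.04544659, -0.02998081]), 'opening': 0.9996006862423249}
scene [[490.28154506   0.         257.52909259]
 [  0.         490.28154506 190.52801212]
 [  0.           0.           1.        ]] [[-0.04975018  0.99857715  0.01919886]
 [ 0.54629884  0.04329935 -0.83647041]
 [-0.83611153 -0.03112623 -0.54767569]] [-0.02519483 -0.2611486   1.68950092]
shaker 0.58 [221.4, 158.3, 348.8, 243.7] 281.4 199.2 8863
shaker 0.21 [296.3, 166.4, 309.0, 173.5] 302.1 171.1 95
guard 0.78 [
[... 862 characters left out ...]
 0.6 [167.5, 159.1, 287.2, 267.1] 225.4 213.4 8031
guard 0.63 [176.0, 189.9, 283.2, 267.0] 230.1 227.0 2432
lever_left 0.59 [200.4, 220.1, 216.6, 245.1] 208.2 234.7 269
lever_right 0.7 [241.6, 209.0, 261.2, 226.5] 252.2 217.2 253
lever_right 0.39 [178.6, 189.6, 279.6, 267.6] 230.0 226.6 2729
pad_left 0.65 [168.5, 156.4, 286.2, 269.6] 225.1 212.9 8329
pad_left 0.5 [199.7, 221.4, 218.8, 245.2] 208.6 234.6 271
pad_right 0.77 [244.5, 205.0, 261.4, 229.1] 252.6 217.2 270
plug_mid 0.64 [229.3, 171.7, 240.9, 176.4] 233.9 173.9 54
reagent 0.62 [115.1, 213.9, 144.7, 240.4] 129.8 228.0 587
carton 0.88 [303.3, 183.5, 326.3, 220.9] 314.3 202.2 692
beaker 0.82 [286.9, 146.6, 308.3, 178.9] 295.6 160.4 601
```

```bash
python3 - <<'E'
import cv2
a=cv2.imread('pics/scene0.png')[130:260,150:420]; cv2.imwrite('pics/sc.png',cv2.resize(a,None,fx=2.9,fy=2.9,interpolation=cv2.INTER_CUBIC))
a=cv2.imread('pics/top0.png')[130:290,100:340]; cv2.imwrite('pics/tc.png',cv2.resize(a,None,fx=3.3,fy=3.3,interpolation=cv2.INTER_CUBIC))
E
```

```text
(no output)
```

View pics/sc.png

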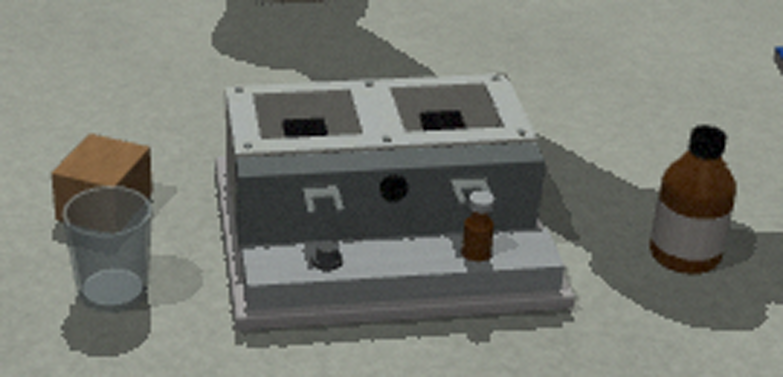

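View pics/tc.png

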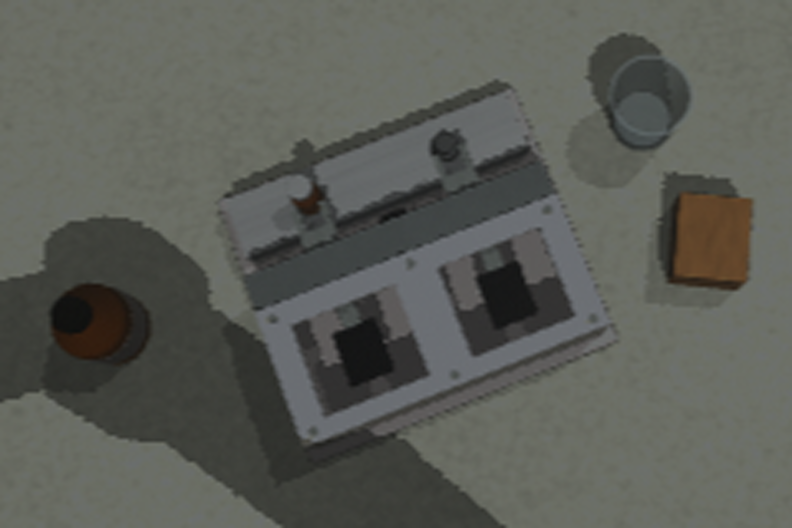

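View pics/scene0.png

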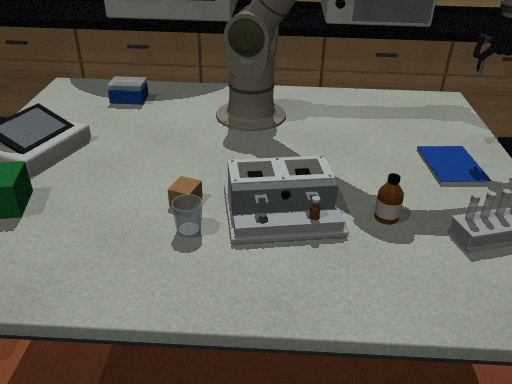

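The vial (scene crop at (478,235), top crop at (303,190)) stands on the shaker's +y side, so the lever to press is the left one. The guard and window corners are clear in both pictures, so I'll fit the shaker's pose from them.

```bash
cat > h.py <<'E'
import numpy as np
def proj(p,X):
    c=np.asarray(X)@p["R"].T+p["t"]; q=c@p["camera_matrix"].T; return q[:,:2]/q[:,2:]
def world(s,X):
    c,d=np.cos(s[2]),np.sin(s[2]); X=np.asarray(X,float)
    return np.c_[s[0]+c*X[:,0]-d*X[:,1], s[1]+d*X[:,0]+c*X[:,1], X[:,2]]
def ray(p,uv,z):
    d=p["R"].T@np.linalg.solve(p["camera_matrix"],[uv[0],uv[1],1]); o=-p["R"].T@p["t"]
    return o+d*(z-o[2])/d[2]
E
python3 - <<'E'
import pickle,cv2,numpy as np
from h import *
from scipy.optimize import least_squares
P={n:pickle.load(open(n+'.pkl','rb')) for n in("scene","top")}
Z=.095
def win(y): return [[.005,y+.0425,Z],[.005,y-.0425,Z],[-.07,y-.0425,Z],[-.07,y+.0425,Z]]
M=np.array([[.025,.125,Z],[.025,-.125,Z],[-.085,-.125,Z],[-.085,.125,Z]]+win(.06)+win(-.06))
top=np.array([[258,308],[557,197],[612,335],[305,443],[292,325],[395,287],[428,376],[328,415],[438,267],[540,228],[575,318],[473,355]])/3.3+[100,130]
sc=np.array([[540,140],[235,152],[226,90],[500,76]])/2.9+[150,130]
f1=lambda s:(proj(P["top"],world(s,M))-top).ravel()
f2=lambda s:(proj(P["scene"],world(s,M[:4]))-sc).ravel()
for nm,f in(("top",f1),("scene",f2),("both",lambda s:np.r_[f1(s),f2(s)])):
    r=least_squares(f,[.7,.1,0.1],loss='soft_l1'); print(nm,r.x,np.abs(r.fun).round(1))
s=r.x; np.save('s.npy',s)
for n,off,sz,k in(("top",(100,130),(340,290),3.3),("scene",(150,130),(420,260),2.9)):
    im=P[n]["pixels"][off[1]:sz[1],off[0]:sz[0],::-1]; im=cv2.resize(im,None,fx=k,fy=k,interpolation=cv2.INTER_CUBIC)
    for i in range(0,12,4):
        q=((proj(P[n],world(s,M[i:i+4]))-off)*k).round().astype(np.int32); cv2.polylines(im,[q],True,(0,255,0),1)
    for X in([-.0325,.06,.075],[.105,.06,.058]):
        q=((proj(P[n],world(s,[X]))-off)*k)[0].astype(int); cv2.circle(im,tuple(map(int,q)),3,(0,0,255),-1)
    cv2.imwrite(f'pics/{n}fit.png',im)
for uv in((208.4,234.6),(252.4,217.2)):
    X=ray(P["top"],uv,.076); c,d=np.cos(s[2]),np.sin(s[2]); e=X[:2]-s[:2]; print("pad",X,c*e[0]+d*e[1],-d*e[0]+c*e[1])
print(world(s,[[-.0325,.06,.095]]))
E
```

```text
top [0.54118998 0.10700229 0.15923489] [0.7 0.4 0.5 0.6 0.2 2.6 0.8 0.8 0.  0.6 0.4 1.  0.5 0.2 1.2 0.3 0.2 0.2
 0.4 0.2 0.5 0.2 0.  1.1]
scene [0.54852486 0.11009894 0.18065657] [0.5 0.1 0.1 1.4 0.6 0.6 2.  0.5]
both [0.54165939 0.10749742 0.16254515] [0.9 0.4 0.2 0.8 0.4 2.9 0.8 0.8 0.2 0.6 0.1 1.1 0.4 0.4 1.3 0.2 0.  0.
 0.1 0.  0.3 0.1 0.2 0.9 1.8 1.2 1.  0.7 0.8 2.5 1.6 1.4]
pad [0.50505376 0.1646055  0.076     ] -0.026881297685330097 0.06227921648851309
pad [0.52582237 0.04477544 0.076     ] -0.025778584259131085 -0.05933230457864296
[[0.49987796 0.16144705 0.095     ]]
```

View pics/topfit.png

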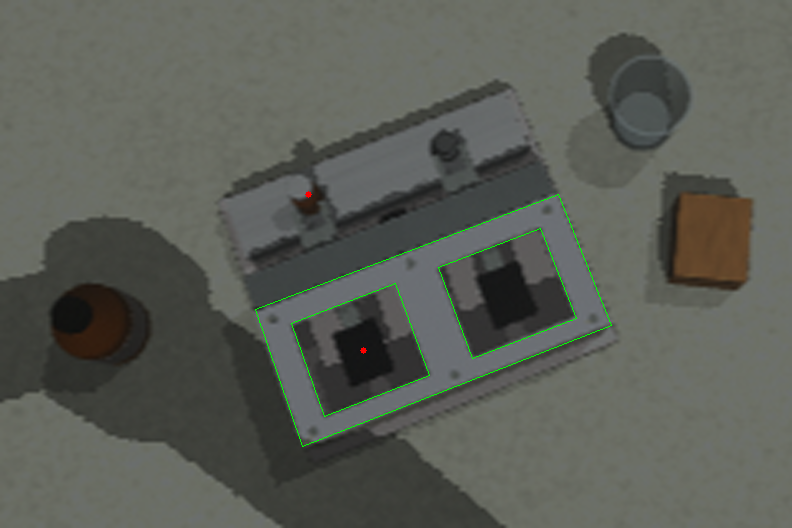

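View pics/scenefit.png

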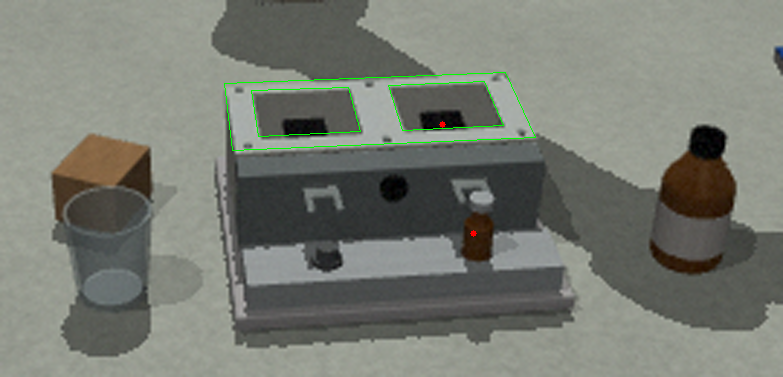

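```bash
python3 - <<'E'
import numpy as np,pickle
from h import *
from scipy.spatial.transform import Rotation as R
from bench import manip
m=manip.sense();q=m["ee_rot"]; M=R.from_quat(np.r_[q[1:],q[0]]).as_matrix(); print(M.round(3))
s=np.load('s.npy'); ty=np.array([-np.sin(s[2]),np.cos(s[2])]); a=np.arctan2(M[1,0],M[0,0]); b=np.arctan2(ty[1],ty[0])
d=(b-a+np.pi/2)%np.pi-np.pi/2; print("yaw turn",d,"a",a,"b",b)
T=world(s,[[-.032,.06,.095]])[0]; print("slide cm",(T-m["position"])*100,T)
P=pickle.load(open('top.pkl','rb')); print("reagent",ray(P,(129.8,228),.07))
E
```

```text
[[ 0.283  0.    -0.959]
 [ 0.959 -0.     0.283]
 [-0.    -1.    -0.   ]]
yaw turn 0.44927393597604404 a 1.2840675375353567 b 1.733341473511401
slide cm [ 29.53100069 -53.38513817 -13.62848546] [0.50037137 0.16152797 0.095     ]
reagent [0.56444422 0.36200699 0.07      ]
```

```bash
python3 -m crank '{"slide":[[3,-5,1],[7,-12,1],[11,-19,1],[15,-26,1],[19,-33,1],[22,-40,1],[25,-45,1],[28,-50,1],[29.5,-53.4,1],[29.5,-53.4,0],[29.5,-53.4,-3],[29.5,-53.4,-5],[29.5,-53.4,-5],[29.5,-53.4,-5]],"rot":[[0,0,0.05],[0,0,0.1],[0,0,0.15],[0,0,0.2],[0,0,0.25],[0,0,0.3],[0,0,0.35],[0,0,0.4],[0,0,0.449],[0,0,0.449],[0,0,0.449],[0,0,0.449],[0,0,0.449],[0,0,0.449]],"grip":[1,1,1,1,1,1,1,1,1,1,1,1,1,1]}'
python3 - <<'E'
from bench import manip
import cv2,pickle
for n,off,sz,k in(("top",(100,60),(340,290),2.4),("scene",(150,60),(420,260),2.9)):
    p=manip.capture(n); pickle.dump(p,open(n+'1.pkl','wb'))
    cv2.imwrite(f'pics/{n}1.png',cv2.resize(p["pixels"][off[1]:sz[1],off[0]:sz[0],::-1],None,fx=k,fy=k,interpolation=cv2.INTER_CUBIC))
m=manip.sense();print(m["time"],m["position"],m["ee_rot"],m["wrist_force"],m["opening"])
E
```

```text
time: 2.95
position: [0.5004, 0.1617, 0.182]
ee_rot: [-0.458, 0.458, 0.539, -0.539]
wrist_force: [0.5, -0.1, -0.1]
opening: -0.001
3.05 [0.50054185 0.16178112 0.1821989 ] [-0.45748749  0.4580111   0.53944474 -0.53845186] [-0.38839619 -0.8192301   0.73698024] -0.001016908701539999
```

View pics/top1.png

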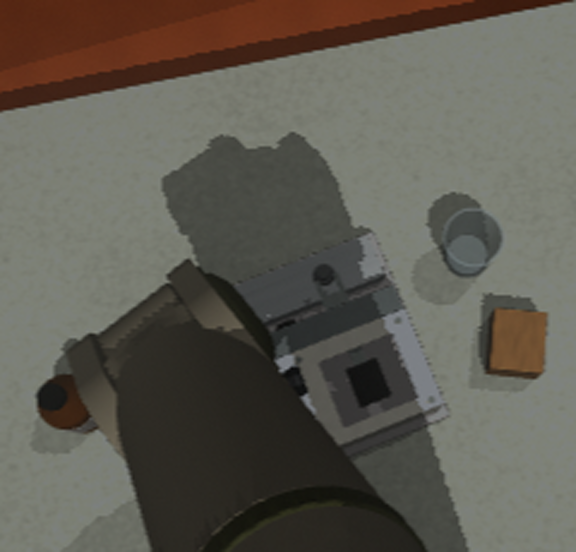

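View pics/scene1.png

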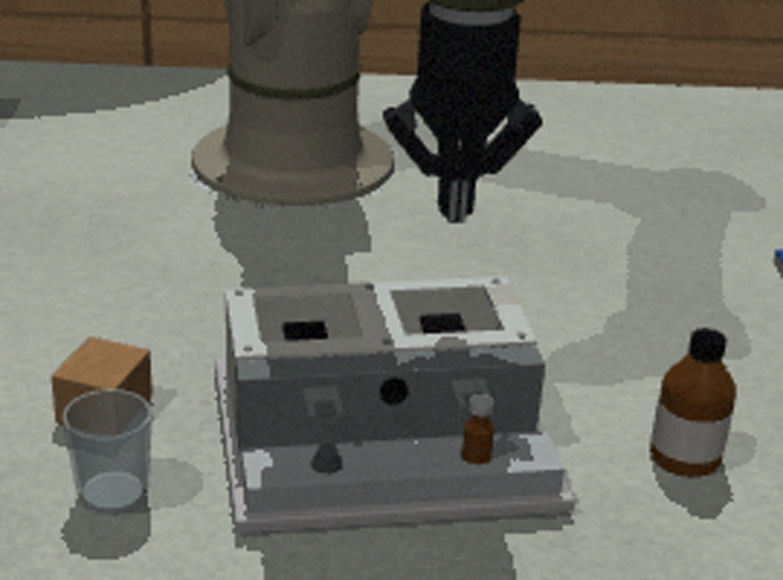

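The shut fingers (tip at scene crop (457,220)) hang over the left window, and the bystanders haven't moved. I'll go down to just above the guard top and check.

```bash
python3 -m crank '{"slide":[[0,0,-2],[0,0,-4],[0,0,-6],[0,0,-7],[0,0,-7.5],[0,0,-7.5]],"rot":[[0,0,0],[0,0,0],[0,0,0],[0,0,0],[0,0,0],[0,0,0]],"grip":[1,1,1,1,1,1]}'
python3 - <<'E'
from bench import manip
from h import *
import cv2,pickle
m=manip.sense();print(m["position"],m["wrist_force"])
p=manip.capture("scene"); off=(210,90);k=5
im=cv2.resize(p["pixels"][90:200,210:360,::-1],None,fx=k,fy=k,interpolation=cv2.INTER_CUBIC)
s=np.load('s.npy')
q=proj(p,[m["position"]])[0]; cv2.circle(im,tuple(int(v) for v in (q-off)*k),3,(0,0,255),-1)
for z in(.095,):
  W=world(s,[[.005,.1025,z],[.005,.0175,z],[-.07,.0175,z],[-.07,.1025,z]]); cv2.polylines(im,[((proj(p,W)-off)*k).astype(np.int32)],True,(0,255,0),1)
cv2.imwrite('pics/scene2.png',im)
E
```

```text
time: 3.8
position: [0.5003, 0.1615, 0.1065]
ee_rot: [-0.458, 0.458, 0.539, -0.539]
wrist_force: [-0.7, 0.4, -0.5]
opening: -0.0
[0.50025205 0.1614961  0.10652783] [-0.72629988  0.42645936 -0.46149122]
```

View pics/scene2.png

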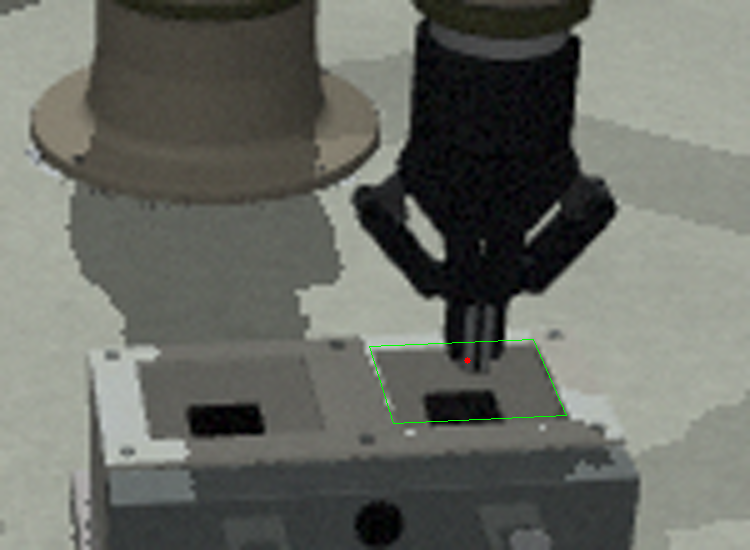

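Tip and window carry the same small image offset (about 8 crop px), so the tip is centred. The knuckles begin about 54 mm above the tip, which clears the guard at pressing depth. Now I'll press in steps.

```bash
python3 -m crank '{"slide":[[0,0,-1],[0,0,-2],[0,0,-2.6],[0,0,-3.2],[0,0,-3.5],[0,0,-3.8],[0,0,-3.8]],"rot":[[0,0,0],[0,0,0],[0,0,0],[0,0,0],[0,0,0],[0,0,0],[0,0,0]],"grip":[1,1,1,1,1,1,1]}'
```

```text
time: 4.72
position: [0.5001, 0.1614, 0.0681]
ee_rot: [-0.458, 0.458, 0.539, -0.539]
wrist_force: [-0.3, 0.2, -0.1]
opening: 0.001
```

```bash
python3 -m crank '{"slide":[[0,0,-0.2],[0,0,-0.4]],"rot":[[0,0,0],[0,0,0]],"grip":[1,1]}';python3 -m crank '{"slide":[[0,0,-0.2]],"rot":[[0,0,0]],"grip":[1]}';python3 -m crank '{"slide":[[0,0,-0.2]],"rot":[[0,0,0]],"grip":[1]}'
python3 - <<'E'
from bench import manip
import cv2
p=manip.capture("scene");k=5
cv2.imwrite('pics/scene3.png',cv2.resize(p["pixels"][110:230,210:360,::-1],None,fx=k,fy=k,interpolation=cv2.INTER_CUBIC))
E
```

```text
time: 4.97
position: [0.5006, 0.1615, 0.0644]
ee_rot: [-0.458, 0.458, 0.539, -0.538]
wrist_force: [0.7, -0.1, 3.5]
opening: 0.003
time: 5.1
position: [0.5009, 0.1616, 0.0624]
ee_rot: [-0.458, 0.458, 0.539, -0.538]
wrist_force: [1.3, -0.8, 3.9]
opening: 0.001
time: 5.22
position: [0.5012, 0.1616, 0.0612]
ee_rot: [-0.457, 0.458, 0.54, -0.538]
wrist_force: [-2.7, -2.1, 35.7]
opening: 0.001
```

View pics/scene3.png

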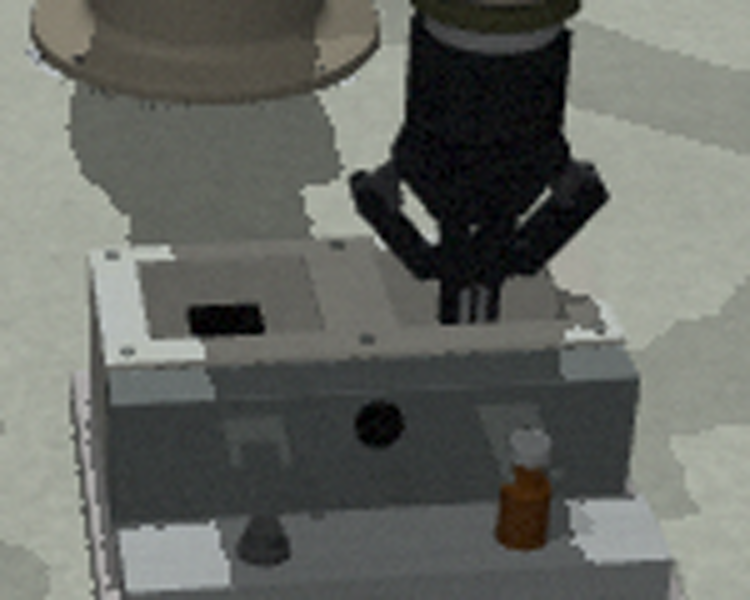

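The force jumped from 3.9 to 35.7 N at z 61 mm, so the lever is at its stop. I'll hold briefly, then withdraw straight up.

```bash
python3 -m crank '{"slide":[[0,0,0.02],[0,0,0.02]],"rot":[[0,0,0],[0,0,0]],"grip":[1,1]}'; python3 -m crank '{"slide":[[0,0,0.5],[0,0,1.5],[0,0,3],[0,0,5],[0,0,8],[0,0,12],[0,0,16],[0,0,16]],"rot":[[0,0,0],[0,0,0],[0,0,0],[0,0,0],[0,0,0],[0,0,0],[0,0,0],[0,0,0]],"grip":[1,1,1,1,1,1,1,1]}'
python3 - <<'E'
from bench import manip
import cv2
p=manip.capture("scene");k=5
cv2.imwrite('pics/scene4.png',cv2.resize(p["pixels"][130:250,210:360,::-1],None,fx=k,fy=k,interpolation=cv2.INTER_CUBIC))
E
```

```text
time: 5.52
position: [0.5011, 0.1616, 0.0616]
ee_rot: [-0.457, 0.458, 0.54, -0.538]
wrist_force: [-1.8, -1.0, 18.8]
opening: -0.001
time: 6.52
position: [0.5013, 0.1619, 0.2241]
ee_rot: [-0.457, 0.459, 0.541, -0.537]
wrist_force: [-0.9, 0.0, 0.2]
opening: 0.001
```

View pics/scene4.png

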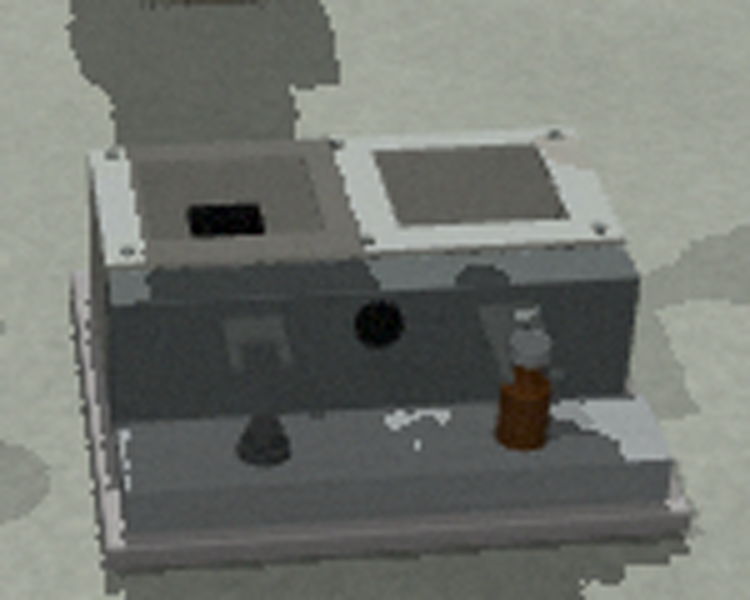

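The left pad has dropped out of sight in its window and the left keeper has moved out round the vial's neck (about (530,350)). The right pad is still up at (225,220), and the vial and plug stand as before.

```bash
python3 -c "
from bench import manip
print(manip.job_done())"
```

```text
the job is handed in; nothing more can be done
None
```

I pressed the left lever, on the vial's side, down to its stop through its window, came straight back out, and handed the job in. No verdict was reported.

- **Finding it:** The vial stood in the left nest. I fitted the shaker's pose from the guard and window corners in both pictures. The top and scene fits differed by about 7 mm and 0.02 rad. I used the joint fit, which is mostly weighted to the top camera. The window left more than 20 mm of room round the shut fingers.
- **Pressing:** The force stayed at about 3.5–3.9 N on the way down, then jumped to 35.7 N with the tip at 61 mm. That matches the lower stop. I held there for about 0.3 s; at its end the force read 18.8 N.
- **Last checks:** The tool ended at 224 mm with about 0 N on the wrist. In the last picture:
  - The left pad is down out of view and its keeper is out at the vial's neck.
  - The right pad is still up.
  - The vial and plug look unmoved.
- **Not measured:** I had no direct reading of the lever angle. I last looked at the reagent bottle, carton and beaker before pressing, and they had not moved then. I saw no sign of touching the guard.

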